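# Slide a joining plate over the edge for bolting from below

## Robot

A 7-joint arm with a two-finger parallel gripper is mounted at the origin on the work surface. World frame = base frame: x ahead of the robot, y to its left, z up, the work surface at z = 0. Lengths are in m, angles in degrees, forces in N, time in s.
With the tool pointing down it reaches from about 0.4 to 0.85 m from the base axis. Payload 10.4 kg.
Tool frame: the origin (TCP) lies at the centre of the arm's flange, where the gripper is bolted on; the fingertips stand 173 mm ahead of it and the grasp point (between the pads) lies 155 mm ahead of it; z points along the fingers, x is the direction in which the jaws open and shut, and the axes are right-handed (so a half turn about z gives the same grasp; the last joint's range is limited). The gripper opens to 85 mm and grips with 20 to 120 N. Pads are 22 mm wide; open, the fingers measure 114 mm over their backs; the gripper's body (76 mm by 85 mm) begins 54 mm behind the grasp point. The pads swing forward as they close: fully open they stand 13 mm farther back than shut.
Start: joints at [-65.753, 19.034, -3.707, 83.658, 1.238, 77.344, -5.071], TCP at [0.269, 0.564, 0.405] pointing down, gripper open.
Joint ranges: [-148.97, 148.97], [-28.65, 121.19], [-84.17, 76.75], [9.2, 138.47], [-72.65, 252.65], [3.7, 117.97], [-149.18, 149.18]. Speed limits (degrees/s): [127.2, 127.2, 159.86, 159.86, 180, 180, 180].

## Interface

Orientations are given as [roll, pitch, yaw] about the fixed x, y, z axes, in that order (R = Rz(yaw) Ry(pitch) Rx(roll)).
In Python, from cell import sense, eyes, env, models gives the robot as it stands.
- The arm moves only by the shell command python3 -m creep 'ROWS' [FORCE]. ROWS is JSON, a list of rows, each an object with "translation": the shift along the tool's x, y, z in units of 1000 mm (1.0 is 1000 mm), a list of three; "delta_rot": the turn, a rotation vector about the tool's x, y, z in units of 5 degrees (1.0 is 5 degrees), a list of three; "claw": the opening, from 0 (shut) to 1 (fully open). In form: [{"translation": [x, y, z], "delta_rot": [rx, ry, rz], "claw": claw}, ...]. A call has exactly 5 rows; each row shifts and turns the commanded pose from where the row before left it, along the tool's axes as they then stand; what a row does not reach is not made up. A row lasts 1/12 s, in which the tool goes at most 41.7 mm and 7.16 degrees, less where a joint would pass 70% of its speed; a pose out of reach is approached as far as the arm can. A call with a number of a shift or a turn outside -1 to 1 is refused whole. A call with a gripper value outside its range is refused whole. The fingers move at their own pace and stop on an object; FORCE is the grip in N (left out, the last holds). Time passes only in rows, so rows that do not move let the fingers close, or fill a call up. It gives the time, the measured TCP pose, the force and the opening at its end, in the units of the state.
- sense(): the state, without advancing time (a new reading comes with each control period).
- eyes.read_camera(name): name is "scene" or "side" or "wrist"; returns (picture, depth): 420x560x3 uint8, red, green, blue; 420x560 float32, m along the optical axis (not along the pixel's ray), 0 where there is no reading.
- eyes.camera_model(name): a dict with "intrinsics" (3x3 intrinsics, pixels), "R" (3x3) and "t" (3): a world point X has camera coordinates R X + t. Camera axes: x right, y down, z forward; pixel columns grow to the right and rows downward; lengths in m; the calibration is good to about 2 mm. A picture is of the moment at which its call begins: read the wrist's pose just before it. camera_model takes no time and is no camera call; for the wrist camera it gives the pose at the moment of the call.
- env.finish_job(): hands the job in, once; it reports no verdict.
Trained networks look in the newest picture that a camera, given by its name, has taken for a name from the list of things; names that differ only in an ending like _2 or _b are one class to them, and where a whole thing is asked for, a point or a joint stands for the part that bears it (a point fixed in the world has none). Each returns a list of dicts, best first, with "conf" (0 to 1); they miss things now and then, are a little off and sometimes report something else, mostly with a low value. They report only what shows in the picture. A call takes as long as a camera call. They do not tell look-alikes from the thing itself.
- models.spot_in(query, camera): "location" ([column, row] in pixels, amid what is visible of it).
The state is a dict: "clock": time; "joint_positions": joint angles; "qvel": joint speeds; "joint_efforts": joint torques, N m; "tcp_pos": TCP position; "tool_rot": TCP orientation; "wrist_force": force on the tool from outside, world axes, zero at the start; "ft_torque": the same for the moment, N m; "gripper_width": opening from 0.0 (shut) to 1.0 (fully open).
Only numpy, scipy, OpenCV 4.12 (cv2) and the standard library are available. Lean on these libraries where they do the work, as an engineer would, in place of code of your own. Each camera call takes 0.05 s, during which the arm holds its last target.

## Task

The flat steel joining plate on the pipe stand is about to be bolted from below. With the fingertips, slide it along the board and out over the stand's open edge until the leading row of two bolt holes is completely out past the edge while the next row is still completely over the board, and leave it lying flat and square to that edge. Only push it, never lift or tip it, and leave the two bolts and the pipe tee standing where they are.

Things in the scene. Friction and masses are not known exactly. Their poses are not given: they have to be found in the camera images.
- stand: Fixed stand of white 28 mm pipes with black joints; level plywood board 380 (x) by 420 (y) mm, top 120 mm above the bench. Origin: bench level under the board's centre; z up. Turned up to 0.45 rad. The edge at y = -210 mm is open (dark edge band, no guard pipe); on the other sides guard pipes rise 33 mm above the board, inner faces at x = -191 and +191, y = +211 mm.
- open_edge (a point): Middle of the open edge, on the board's top face. Axes as the stand: the edge runs along x, -y points out over it. Corner posts with 37 mm joints stand 205 mm to either side along x and 15 mm in from the edge, rising 37 mm above the board.
- plate: Loose bright steel plate, 100 (x) by 160 (y) by 6 mm, about 0.7 kg, flat on the board, within 0.3 rad of square to the open edge. Origin: centre of the underside, z up; the -y end leads to the open edge, the straight rear edge is at y = +80 mm. Eight 12 mm holes at y = -60, -20, 20, 60 and x = -30, 30 mm. Slides with dry friction and stays where left.
- front_hole_left (a point): Centre of the leading-row hole at plate x = -30, y = -60 mm, on the underside; the hole's radius is 6 mm. Axes as the plate.
- front_hole_right (a point): The same for the leading-row hole at plate x = +30, y = -60 mm.
- second_hole_left (a point): The same for the second-row hole at plate x = -30, y = -20 mm.
- second_hole_right (a point): The same for the second-row hole at plate x = +30, y = -20 mm.
- bolt_a: Loose dark hex bolt standing on its head on the board, beside the plate near the +x guard pipe; 47 mm tall, head 21 mm across, shank 12 mm. Origin: centre of its underside.
- bolt_b: A second bolt like it, standing farther from the open edge near the +x guard pipe.
- pipe_tee: Loose black pipe tee joint standing on the board in the rear corner on the -x side: upright sleeve 36 mm in diameter, 55 mm tall, with a side sleeve reaching 40 mm along its +x. Origin: centre of the upright sleeve's underside.
Mind the look-alikes: they are no part of the job. There is more than one size of the plate; the one meant has the size given above.

How it is judged:
By the outcome, as a careful person would: the job done as asked, in the order asked, and still so for the second after the job is handed in, with the robot touching nothing.
It also fails if it takes over 38 s, if anything falls off the work surface, if the arm or the gripper's body presses on something with over 40 N, if the wrist force passes 120 N, or if a joint passes its speed limit or range.

## Working session

There is one attempt and no reset: what is moved stays moved. The work goes in short steps, Python scripts to look and compute and a shell command to move; the robot and the scene stay as the last step left them, time stands still between calls to the robot, and variables do not carry over. Pictures are saved under pics/ and viewed, and the job is handed in when it is done.

```bash
ls; mkdir -p pics; python3 - <<'E'
from cell import sense, eyes, env, models
import cv2
s=sense(); print({k:s[k] for k in s if k in('clock','tcp_pos','tool_rot','wrist_force','gripper_width')})
for n in ('scene','side','wrist'):
    p,d=eyes.read_camera(n); cv2.imwrite(f'pics/{n}0.png',p[:,:,::-1]); 
    import numpy as np; np.save(f'pics/{n}0d.npy',d)
    m=eyes.camera_model(n); print(n,m)
    np.savez(f'pics/{n}0m.npz',K=m['intrinsics'],R=m['R'],t=m['t'])
E
```

```text
pics
{'clock': 0.0, 'tcp_pos': array([0.26940642, 0.56379218, 0.40389554]), 'tool_rot': array([1.79995460e+02, 8.59982671e-02, 6.44590601e+01]), 'wrist_force': array([1.43471711, 0.29850725, 0.16983243]), 'gripper_width': 1.0007238115888994}
scene {'intrinsics': array([[433.62049323,   0.        , 278.61849482],
       [  0.        , 433.62049323, 204.39096832],
       [  0.        ,   0.        ,   1.        ]]), 'R': array([[-0.74349301,  0.66862011, -0.01285684],
       [ 0.3636808 ,  0.38812287, -0.84681575],
       [-0.561208  , -0.63427738, -0.53173093]]), 't': array([ 0.43359595, -0.08952589,  1.2945059 ])}
side {'intrinsics': array([[438.27642598,   0.        , 282.68765219],
       [  0.        , 438.27642598, 205.12734528],
       [  0.        ,   0.        ,   1.        ]]), 'R': array([[ 0.89301557, -0.4498126 ,  0.01384965],
       [-0.30724963, -0.6318931 , -0.71155377],
       [ 0.32881735,  0.6311733 , -0.70249513]]), 't': array([-0.51973083,  0.2347396 ,  0.91058637])}
wrist {'intrinsics': array([[374.17709424,   0.        , 275.17148622],
       [  0.        , 374.17709424, 204.9166121 ],
       [  0.        ,   0.        ,   1.        ]]), 'R': array([[ 0.43051557,  0.90258067, -0.00211747],
       [ 0.86074489, -0.40985237,  0.30189279],
       [ 0.27161475, -0.13179215, -0.95333953]]), 't': array([-0.624223  , -0.03885645,  0.38026118])}
```

View pics/scene0.png

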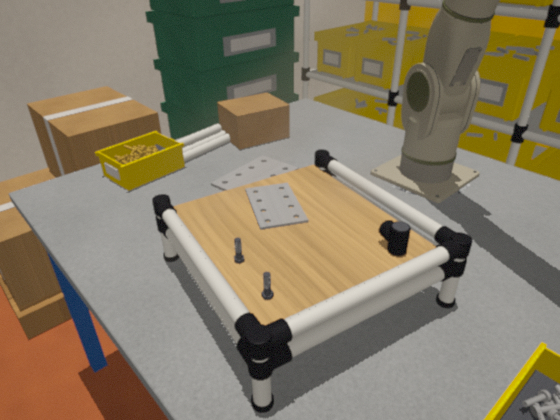

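View pics/side0.png

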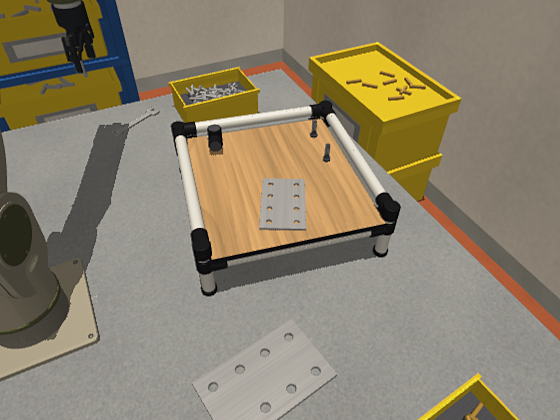

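View pics/wrist0.png

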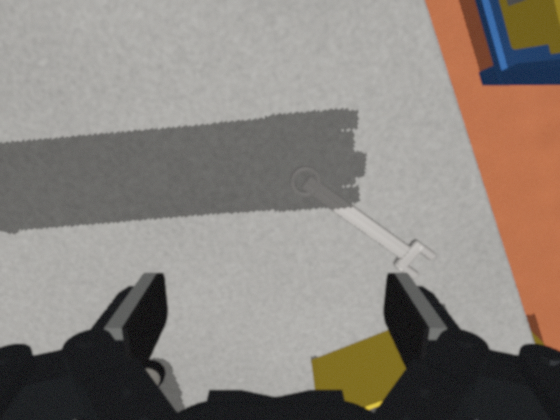

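The plate on the stand is at side (283,204) / scene (277,204). The look-alike is the larger plate on the bench, at side (265,370) / scene (255,172). Next I'll rectify both views onto the board plane and confirm the sizes.

```bash
cat > h.py <<'E'
import numpy as np, cv2
def rect(img,K,R,t,z,x0,y0,x1,y1,s=0.001):
    # top-down: u along +x, v along -y
    W=int(round((x1-x0)/s));H=int(round((y1-y0)/s))
    u,v=np.meshgrid(np.arange(W),np.arange(H))
    X=np.stack([x0+u*s,y1-v*s,np.full(u.shape,z)],-1)
    c=X@np.array(R).T+t; p=c@np.array(K).T
    return cv2.remap(img,(p[...,0]/p[...,2]).astype(np.float32),(p[...,1]/p[...,2]).astype(np.float32),cv2.INTER_LINEAR)
def cloud(d,K,R,t):
    v,u=np.nonzero(d>0);z=d[v,u]
    c=np.stack([(u-K[0,2])*z/K[0,0],(v-K[1,2])*z/K[1,1],z],-1)
    return (c-t)@R,u,v
E
python3 - <<'E'
import numpy as np,cv2
from h import *
for n in('side','scene'):
    m=np.load(f'pics/{n}0m.npz');d=np.load(f'pics/{n}0d.npy')
    P,u,v=cloud(d,m['K'],m['R'],m['t'])
    b=(abs(P[:,2]-.12)<.004)
    print(n,P[b].min(0),P[b].max(0),np.median(P[b],0))
    for q in ((283,204),(265,370)) if n=='side' else ((277,204),(255,172)):
        i=np.nonzero((u==q[0])&(v==q[1]))[0]; print(q,P[i])
E
```

```text
side [-0.01766274 -0.18993708  0.11600047] [1.69021528 1.17642367 0.12399978] [0.58218575 0.03394996 0.12035678]
(283, 204) [[ 0.56089817 -0.03954803  0.1263686 ]]
(265, 370) [[ 0.38397323 -0.31839141  0.00784116]]
scene [-2.10313371 -1.92177003  0.11600828] [0.85242134 0.33541103 0.12399948] [0.61502405 0.08536359 0.11964238]
(277, 204) [[ 0.5622961  -0.02601706  0.12483267]]
(255, 172) [[ 0.3673378  -0.34603574  0.00841174]]
```

```bash
python3 - <<'E'
import numpy as np,cv2
from h import *
for n in('side','scene'):
    m=np.load(f'pics/{n}0m.npz');im=cv2.imread(f'pics/{n}0.png')
    r=rect(im,m['K'],m['R'],m['t'],.123,.3,-.26,.9,.34,.001)
    for k in range(0,600,100):
        cv2.line(r,(k,0),(k,8),(0,0,255),1);cv2.line(r,(0,k),(8,k),(0,0,255),1)
    cv2.imwrite(f'pics/{n}_top.png',r)
E
```

```text
(no output)
```

View pics/side_top.png

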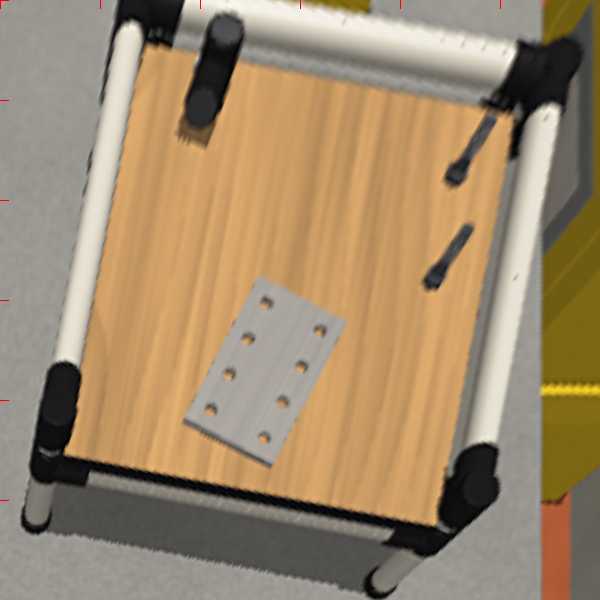

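View pics/scene_top.png

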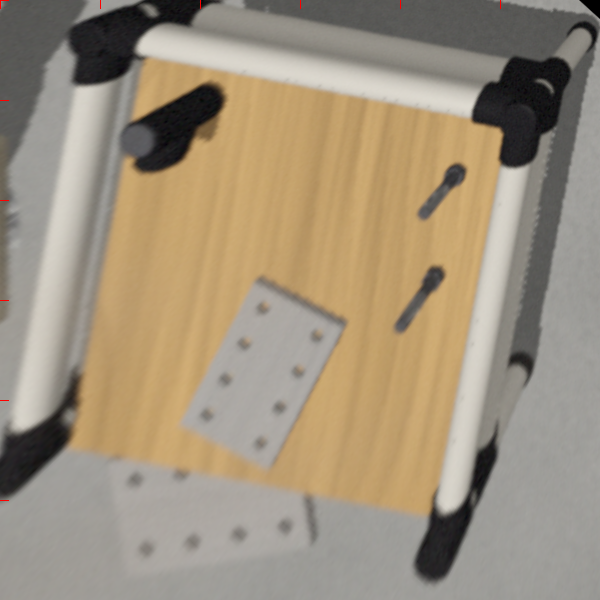

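```bash
cat >> h.py <<'E'
def measure(n,im,m,tag,x0=.3,y0=-.26,x1=.9,y1=.34,s=0.0005,plate=True,c0=(.565,-.03)):
    K,R,t=m['K'],m['R'],m['t']; out={}
    def hsv(z): 
        r=rect(im,K,R,t,z,x0,y0,x1,y1,s); return r,cv2.cvtColor(r,cv2.COLOR_BGR2HSV)
    r,h=hsv(.12)
    wood=((h[...,0]>8)&(h[...,0]<25)&(h[...,1]>70)&(h[...,2]>110)).astype(np.uint8)
    # bottom-most wood pixel per column
    pts=[]
    cols=range(0,wood.shape[1],4)
    for c in cols:
        X=x0+c*s
        if X<.40 or X>.71: continue
        v=np.nonzero(wood[:,c])[0]
        v=v[(y1-v*s)>-.22]
        if len(v): pts.append((X,y1-(v.max()+.5)*s))
    pts=np.array(pts)
    k=np.ones(len(pts),bool)
    for _ in range(8):
        a,b=np.polyfit(pts[k,0],pts[k,1],1); e=pts[:,1]-a*pts[:,0]-b; k=abs(e)<max(.0015,1.5*np.median(abs(e[k])))
    out['edge']=(a,b,k.sum(),len(pts),e[k].std())
    if plate:
        r,h=hsv(.126)
        g=((h[...,1]<45)&(h[...,2]>100)).astype(np.uint8)
        g=cv2.morphologyEx(g,cv2.MORPH_OPEN,np.ones((9,9)))
        nl,lab,st,ce=cv2.connectedComponentsWithStats(g)
        u,v=int((c0[0]-x0)/s),int((y1-c0[1])/s)
        l=lab[v,u]; msk=(lab==l).astype(np.uint8)
        cs,_=cv2.findContours(msk,cv2.RETR_EXTERNAL,cv2.CHAIN_APPROX_NONE)
        rc=cv2.minAreaRect(max(cs,key=len)); bx=cv2.boxPoints(rc)
        out['box']=np.c_[x0+bx[:,0]*s,y1-bx[:,1]*s]; out['size']=np.array(rc[1])*s
        out['c']=(x0+rc[0][0]*s,y1-rc[0][1]*s)
        cv2.polylines(r,[bx.astype(int)],True,(0,0,255),1)
        hs=[]
        cs,hi=cv2.findContours(msk,cv2.RETR_CCOMP,cv2.CHAIN_APPROX_NONE)
        for q,hh in zip(cs,hi[0]):
            if hh[3]>=0 and 60<cv2.contourArea(q)<1200:
                M=cv2.moments(q);hs.append((x0+M['m10']/M['m00']*s,y1-M['m01']/M['m00']*s))
        out['holes']=np.array(hs)
        cv2.imwrite(f'pics/{tag}.png',cv2.resize(r,None,fx=.5,fy=.5,interpolation=cv2.INTER_AREA))
    return out
E
python3 - <<'E'
import numpy as np,cv2
from h import *
np.set_printoptions(precision=4,suppress=True)
for n in('side','scene'):
    m=np.load(f'pics/{n}0m.npz');im=cv2.imread(f'pics/{n}0.png')
    o=measure(n,im,m,f'{n}_meas0')
    print(n);[print(' ',k,v) for k,v in o.items()]
    print('edge deg',np.degrees(np.arctan(o['edge'][0])))
E
```

```text
side
  edge (np.float64(-0.19276090151886335), np.float64(-0.0419247509390821), np.int64(156), 156, np.float64(0.0002772169606830108))
  box [[ 0.4814 -0.0827]
 [ 0.5565  0.0611]
 [ 0.6446  0.015 ]
 [ 0.5695 -0.1287]]
  size [0.0994 0.1622]
  c (0.5630212097167968, -0.0338089904785156)
  holes [[ 0.5616 -0.1013]
 [ 0.5085 -0.0735]
 [ 0.5801 -0.0659]
 [ 0.5269 -0.038 ]
 [ 0.5988 -0.0303]
 [ 0.5457 -0.0028]
 [ 0.6175  0.005 ]
 [ 0.5638  0.033 ]]
edge deg -10.910565854646379
scene
  edge (np.float64(-0.19121123551039332), np.float64(-0.04128564048152162), np.int64(146), 156, np.float64(0.0004215400510745396))
  box [[ 0.4833 -0.0791]
 [ 0.5597  0.0668]
 [ 0.6486  0.0203]
 [ 0.5722 -0.1256]]
  size [0.1003 0.1647]
  c (0.5659561767578125, -0.029391479492187456)
  holes [[ 0.6022 -0.0253]
 [ 0.5495  0.0023]
 [ 0.6206  0.0101]
 [ 0.5675  0.0375]]
edge deg -10.824932863884513
```

The plate on the stand measures 99 × 162 mm, so it is the one meant, and the bench plate is not. The edge is at about -10.9° and the plate at about -27.6°. I'll push on the rear edge with two part-open fingertips, which should also square the plate. First I'll confirm with an enlarged crop while moving over.

```bash
python3 - <<'E'
import cv2
im=cv2.imread('pics/side0.png'); cv2.imwrite('pics/side0crop.png',cv2.resize(im[160:280,170:410],None,fx=3,fy=3,interpolation=cv2.INTER_CUBIC))
E
R='x'
python3 -m creep '[{"translation":[-0.0198,0.0339,0],"delta_rot":[0,0,0],"claw":0.47},{"translation":[-0.0198,0.0339,0],"delta_rot":[0,0,0],"claw":0.47},{"translation":[-0.0198,0.0339,0],"delta_rot":[0,0,0],"claw":0.47},{"translation":[-0.0198,0.0339,0],"delta_rot":[0,0,0],"claw":0.47},{"translation":[-0.0198,0.0339,0],"delta_rot":[0,0,0],"claw":0.47}]' 20
```

```text
clock: 0.57
tcp_pos: [0.3804, 0.3997, 0.4046]
tool_rot: [-180.0, 0.0, 64.5]
wrist_force: [-0.4, 1.1, 0.2]
gripper_width: 0.464
```

View pics/side0crop.png

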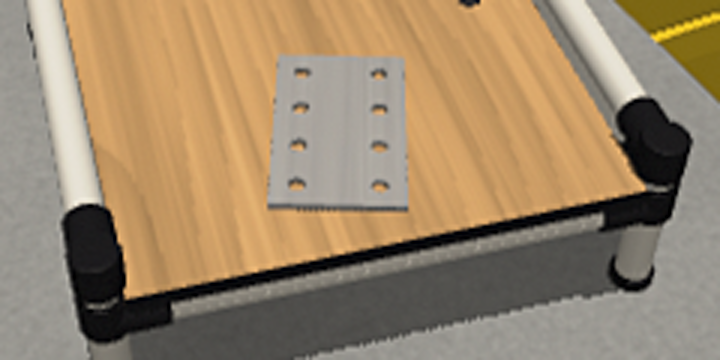

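The crop shows the eight-hole plate flat on the board. Its front end is at about (340,205) in the crop, and the dark open-edge band runs from (125,297) to (650,195). That confirms it.

```bash

python3 -m creep '[{"translation":[-0.0198,0.0339,0],"delta_rot":[0,0,0],"claw":0.47},{"translation":[-0.0198,0.0339,0],"delta_rot":[0,0,0],"claw":0.47},{"translation":[-0.0198,0.0339,0],"delta_rot":[0,0,0],"claw":0.47},{"translation":[-0.0198,0.0339,0],"delta_rot":[0,0,0],"claw":0.47},{"translation":[-0.0198,0.0339,0],"delta_rot":[0,0,0],"claw":0.47}]'
python3 -m creep '[{"translation":[-0.0198,0.0339,0],"delta_rot":[0,0,0],"claw":0.47},{"translation":[-0.0198,0.0339,0],"delta_rot":[0,0,0],"claw":0.47},{"translation":[-0.0198,0.0339,0],"delta_rot":[0,0,0],"claw":0.47},{"translation":[-0.0198,0.0339,0],"delta_rot":[0,0,0],"claw":0.47},{"translation":[-0.0198,0.0339,0],"delta_rot":[0,0,0],"claw":0.47}]'
python3 -m creep '[{"translation":[0,0,0],"delta_rot":[0,0,1],"claw":0.47},{"translation":[0,0,0],"delta_rot":[0,0,1],"claw":0.47},{"translation":[0,0,0],"delta_rot":[0,0,1],"claw":0.47},{"translation":[0,0,0],"delta_rot":[0,0,1],"claw":0.47},{"translation":[0,0,0],"delta_rot":[0,0,1],"claw":0.47}]'
python3 -m creep '[{"translation":[0,0,0],"delta_rot":[0,0,1],"claw":0.47},{"translation":[0,0,0],"delta_rot":[0,0,1],"claw":0.47},{"translation":[0,0,0],"delta_rot":[0,0,1],"claw":0.47},{"translation":[0,0,0],"delta_rot":[0,0,1],"claw":0.47},{"translation":[0,0,0],"delta_rot":[0,0,1],"claw":0.47}]'
python3 -m creep '[{"translation":[0,0,0],"delta_rot":[0,0,1],"claw":0.47},{"translation":[0,0,0],"delta_rot":[0,0,1],"claw":0.47},{"translation":[0,0,0],"delta_rot":[0,0,1],"claw":0.47},{"translation":[0,0,0],"delta_rot":[0,0,1],"claw":0.47},{"translation":[0,0,0],"delta_rot":[0,0,1],"claw":0.47}]'
```

```text
clock: 0.98
tcp_pos: [0.4906, 0.2373, 0.4047]
tool_rot: [-180.0, -0.0, 64.5]
wrist_force: [0.7, -0.1, -0.0]
gripper_width: 0.469
clock: 1.4
tcp_pos: [0.6009, 0.075, 0.4046]
tool_rot: [-180.0, -0.0, 64.5]
wrist_force: [1.4, 0.2, 0.5]
gripper_width: 0.47
clock: 1.82
tcp_pos: [0.6002, 0.0766, 0.4044]
tool_rot: [-180.0, 0.0, 39.2]
wrist_force: [-0.1, -0.4, -0.4]
gripper_width: 0.473
clock: 2.23
tcp_pos: [0.6001, 0.0768, 0.4044]
tool_rot: [-180.0, 0.0, 14.2]
wrist_force: [-0.5, 0.0, 0.4]
gripper_width: 0.469
clock: 2.65
tcp_pos: [0.6001, 0.0768, 0.4044]
tool_rot: [180.0, 0.0, -10.8]
wrist_force: [1.4, 0.3, -0.6]
gripper_width: 0.473
```

```bash

python3 -m creep '[{"translation":[0,0,0.019],"delta_rot":[0,0,0],"claw":0.47},{"translation":[0,0,0.019],"delta_rot":[0,0,0],"claw":0.47},{"translation":[0,0,0.019],"delta_rot":[0,0,0],"claw":0.47},{"translation":[0,0,0.019],"delta_rot":[0,0,0],"claw":0.47},{"translation":[0,0,0.019],"delta_rot":[0,0,0],"claw":0.47}]'
python3 - <<'E'
from cell import sense, eyes
import cv2,numpy as np
for n in ('side','wrist'):
    m=eyes.camera_model(n);p,d=eyes.read_camera(n); cv2.imwrite(f'pics/{n}1.png',p[:,:,::-1]); np.save(f'pics/{n}1d.npy',d)
    np.savez(f'pics/{n}1m.npz',K=m['intrinsics'],R=m['R'],t=m['t'])
im=cv2.imread('pics/side1.png'); cv2.imwrite('pics/side1c.png',cv2.resize(im[60:280,160:420],None,fx=2.7,fy=2.7))
E
```

```text
clock: 3.07
tcp_pos: [0.6, 0.0768, 0.3086]
tool_rot: [-180.0, 0.0, -10.5]
wrist_force: [-0.1, -0.3, 0.2]
gripper_width: 0.472
```

View pics/side1c.png

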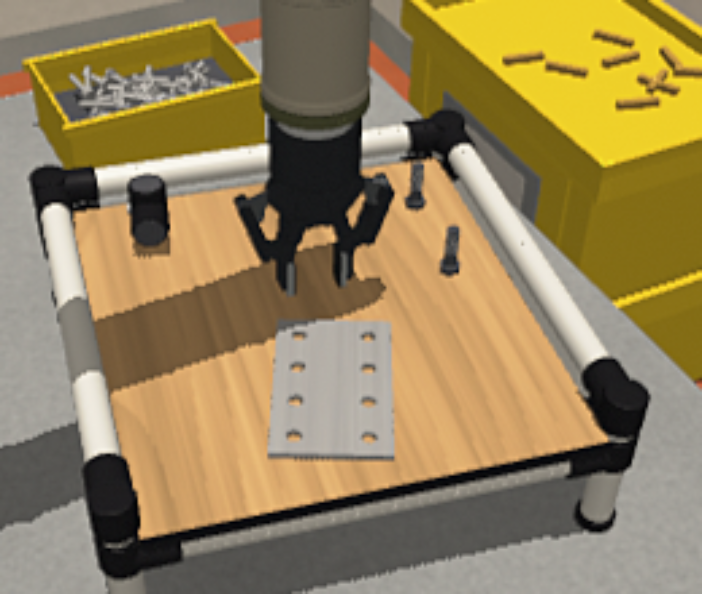

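View pics/wrist1.png

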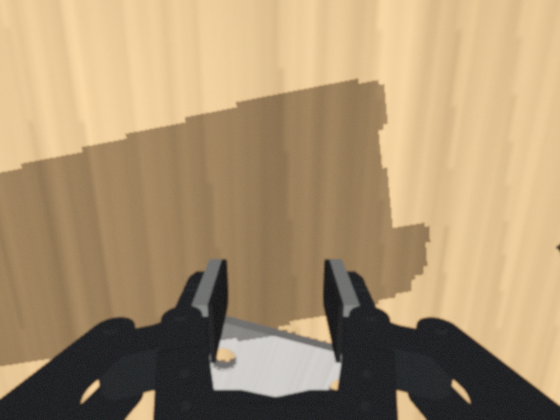

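```bash
python3 - <<'E'
import numpy as np
from h import *
np.set_printoptions(precision=4,suppress=True)
m=np.load('pics/side1m.npz');d=np.load('pics/side1d.npy')
P,u,v=cloud(d,m['K'],m['R'],m['t'])
a=np.radians(-10.87);ex=np.array([np.cos(a),np.sin(a)]);ey=np.array([-np.sin(a),np.cos(a)])
q=P[:,:2]-[.6,.0768]; X=q@ex;Y=q@ey
for lo in np.arange(.124,.175,.004):
    k=(abs(X)<.07)&(abs(Y)<.03)&(P[:,2]>lo)&(P[:,2]<=lo+.004)
    kl=k&(X<0);kr=k&(X>0)
    f=lambda kk:(kk.sum(),X[kk].min(),X[kk].max(),Y[kk].min(),Y[kk].max()) if kk.any() else 0
    print(round(lo,3),*[np.round(f(x),4) for x in(kl,kr)])
E
```

```text
0.124 [ 7.     -0.0402 -0.0068 -0.0297  0.029 ] 0
0.128 0 0
0.132 0 0
0.136 [ 2.     -0.0261 -0.0224 -0.0109 -0.0061] [ 2.      0.0196  0.025  -0.0105  0.0058]
0.14 [ 3.     -0.0284 -0.0249 -0.0113 -0.006 ] [ 7.      0.0192  0.0226 -0.0129  0.0057]
0.144 [ 4.     -0.0318 -0.0233 -0.0146 -0.0098] [ 7.      0.0192  0.0305 -0.014   0.0078]
0.148 [ 9.     -0.0337 -0.0223 -0.0142  0.0019] [ 9.      0.019   0.0307 -0.0151 -0.0024]
0.152 [12.     -0.0341 -0.0228 -0.0139  0.0027] [12.      0.019   0.0335 -0.0129  0.0059]
0.156 [ 9.     -0.034  -0.0223 -0.0139  0.0003] [14.      0.0192  0.0329 -0.0139  0.0091]
0.16 [ 6.     -0.034  -0.0225 -0.0126  0.    ] [ 8.      0.0197  0.0327 -0.0119  0.0073]
0.164 [11.     -0.0345 -0.0224 -0.0148  0.0011] [11.      0.0202  0.0324 -0.0143  0.0094]
0.168 [ 7.     -0.0339 -0.0225 -0.0137 -0.0071] [ 9.      0.019   0.032  -0.0128  0.0004]
0.172 [ 7.     -0.0333 -0.0215 -0.0153 -0.0079] [11.      0.019   0.0323 -0.013   0.0063]
```

```bash

python3 -m creep '[{"translation":[0,0,0.003],"delta_rot":[0,0,0],"claw":0.47},{"translation":[0,0,0.003],"delta_rot":[0,0,0],"claw":0.47},{"translation":[0,0,0.003],"delta_rot":[0,0,0],"claw":0.47},{"translation":[0,0,0.002],"delta_rot":[0,0,0],"claw":0.47},{"translation":[0,0,0.001],"delta_rot":[0,0,0.06],"claw":0.47}]'
python3 -m creep '[{"translation":[0,0,0.001],"delta_rot":[0,0,0],"claw":0.47},{"translation":[0,0,0],"delta_rot":[0,0,0],"claw":0.47},{"translation":[0,0,0.001],"delta_rot":[0,0,0],"claw":0.47},{"translation":[0,0,0],"delta_rot":[0,0,0],"claw":0.47},{"translation":[0,0,0],"delta_rot":[0,0,0],"claw":0.47}]'
```

```text
clock: 3.58
tcp_pos: [0.6003, 0.0767, 0.2979]
tool_rot: [-180.0, -0.0, -10.8]
wrist_force: [0.3, 0.3, -0.5]
gripper_width: 0.472
clock: 4.0
tcp_pos: [0.6002, 0.0767, 0.2958]
tool_rot: [-180.0, -0.0, -10.8]
wrist_force: [-0.3, -0.2, -0.4]
gripper_width: 0.475
```

```bash

python3 -m creep '[{"translation":[0,0,0.001],"delta_rot":[0,0,0],"claw":0.47},{"translation":[0,0,0],"delta_rot":[0,0,0],"claw":0.47},{"translation":[0,0,0.001],"delta_rot":[0,0,0],"claw":0.47},{"translation":[0,0,0],"delta_rot":[0,0,0],"claw":0.47},{"translation":[0,0,0],"delta_rot":[0,0,0],"claw":0.47}]'
python3 - <<'E'
import numpy as np,cv2
from cell import eyes
from h import *
np.set_printoptions(precision=4,suppress=True)
n='side';m=eyes.camera_model(n);p,d=eyes.read_camera(n)
cv2.imwrite('pics/side2c.png',cv2.resize(p[130:240,230:330,::-1],None,fx=5,fy=5,interpolation=cv2.INTER_CUBIC))
P,u,v=cloud(d,np.array(m['intrinsics']),np.array(m['R']),np.array(m['t']))
a=np.radians(-10.87);ex=np.array([np.cos(a),np.sin(a)]);ey=np.array([-np.sin(a),np.cos(a)])
q=P[:,:2]-[.6,.0768]; X=q@ex;Y=q@ey
for lo in np.arange(.118,.14,.002):
    for s in(-1,1):
        k=(abs(X-s*.026)<.01)&(Y<.005)&(Y>-.016)&(P[:,2]>lo)&(P[:,2]<=lo+.002)
        print(round(lo,3),s,k.sum(),end=' | ')
    print()
E
```

```text
clock: 4.42
tcp_pos: [0.6002, 0.0767, 0.2936]
tool_rot: [-180.0, 0.0, -10.8]
wrist_force: [-0.1, -0.7, 0.2]
gripper_width: 0.469
0.118 -1 13 | 0.118 1 11 | 
0.12 -1 15 | 0.12 1 14 | 
0.122 -1 4 | 0.122 1 5 | 
0.124 -1 1 | 0.124 1 2 | 
0.126 -1 2 | 0.126 1 4 | 
0.128 -1 4 | 0.128 1 4 | 
0.13 -1 3 | 0.13 1 3 | 
0.132 -1 7 | 0.132 1 3 | 
0.134 -1 4 | 0.134 1 4 | 
0.136 -1 6 | 0.136 1 4 | 
0.138 -1 3 | 0.138 1 7 | 
0.14 -1 4 | 0.14 1 2 |
```

View pics/side2c.png

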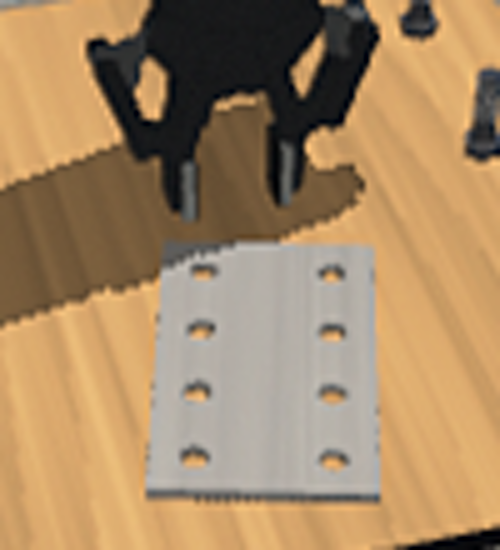

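The fingertips are just behind the plate's rear edge, at about (185,215) and (285,200) in the crop. I'll feel for the board.

```bash

python3 -m creep '[{"translation":[0,0,0.001],"delta_rot":[0,0,0],"claw":0.47},{"translation":[0,0,0],"delta_rot":[0,0,0],"claw":0.47},{"translation":[0,0,0],"delta_rot":[0,0,0],"claw":0.47},{"translation":[0,0,0],"delta_rot":[0,0,0],"claw":0.47},{"translation":[0,0,0],"delta_rot":[0,0,0],"claw":0.47}]'
python3 -m creep '[{"translation":[0,0,0.001],"delta_rot":[0,0,0],"claw":0.47},{"translation":[0,0,0],"delta_rot":[0,0,0],"claw":0.47},{"translation":[0,0,0],"delta_rot":[0,0,0],"claw":0.47},{"translation":[0,0,0],"delta_rot":[0,0,0],"claw":0.47},{"translation":[0,0,0],"delta_rot":[0,0,0],"claw":0.47}]'
```

```text
clock: 4.88
tcp_pos: [0.6002, 0.0767, 0.2927]
tool_rot: [-180.0, -0.0, -10.8]
wrist_force: [0.1, -0.4, -0.2]
gripper_width: 0.473
clock: 5.3
tcp_pos: [0.6003, 0.0767, 0.2921]
tool_rot: [-180.0, -0.0, -10.8]
wrist_force: [-1.4, -0.4, 5.0]
gripper_width: 0.467
```

Contact with the board came at TCP z ≈ 0.2922 with 5 N. I'll back off 2 mm and start pushing along tool +y, which is the stand's -y.

```bash

python3 -m creep '[{"translation":[0,0,-0.002],"delta_rot":[0,0,0],"claw":0.47},{"translation":[0,0,0],"delta_rot":[0,0,0],"claw":0.47},{"translation":[0,0.003,0],"delta_rot":[0,0,0],"claw":0.47},{"translation":[0,0.003,0],"delta_rot":[0,0,0],"claw":0.47},{"translation":[0,0.003,0],"delta_rot":[0,0,0],"claw":0.47}]'
python3 -m creep '[{"translation":[0,0.003,0],"delta_rot":[0,0,0],"claw":0.47},{"translation":[0,0.003,0],"delta_rot":[0,0,0],"claw":0.47},{"translation":[0,0.003,0],"delta_rot":[0,0,0],"claw":0.47},{"translation":[0,0.003,0],"delta_rot":[0,0,0],"claw":0.47},{"translation":[0,0.003,0],"delta_rot":[0,0,0],"claw":0.47}]'
python3 - <<'E'
from cell import eyes
import cv2
p,d=eyes.read_camera('side')
cv2.imwrite('pics/side3c.png',cv2.resize(p[130:270,220:340,::-1],None,fx=4,fy=4,interpolation=cv2.INTER_CUBIC))
E
```

```text
clock: 5.72
tcp_pos: [0.5984, 0.0674, 0.2935]
tool_rot: [180.0, 0.0, -10.8]
wrist_force: [-0.4, 0.5, 0.6]
gripper_width: 0.47
clock: 6.13
tcp_pos: [0.5957, 0.0534, 0.2937]
tool_rot: [-180.0, 0.0, -10.8]
wrist_force: [0.7, 2.7, -0.7]
gripper_width: 0.475
```

View pics/side3c.png

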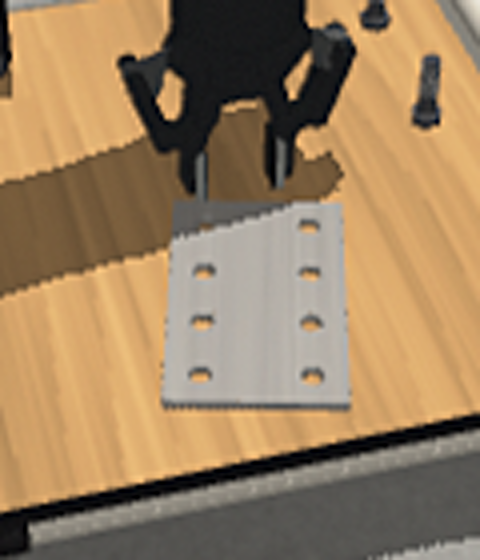

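The left finger is now touching the plate near its rear-left corner at about (200,195), with 2.7 N. I'll keep pushing.

```bash

python3 -m creep '[{"translation":[0,0.003,0],"delta_rot":[0,0,0],"claw":0.47},{"translation":[0,0.003,0],"delta_rot":[0,0,0],"claw":0.47},{"translation":[0,0.003,0],"delta_rot":[0,0,0],"claw":0.47},{"translation":[0,0.003,0],"delta_rot":[0,0,0],"claw":0.47},{"translation":[0,0.003,0],"delta_rot":[0,0,0],"claw":0.47}]'
python3 -m creep '[{"translation":[0,0.003,0],"delta_rot":[0,0,0],"claw":0.47},{"translation":[0,0.003,0],"delta_rot":[0,0,0],"claw":0.47},{"translation":[0,0.003,0],"delta_rot":[0,0,0],"claw":0.47},{"translation":[0,0.003,0],"delta_rot":[0,0,0],"claw":0.47},{"translation":[0,0.003,0],"delta_rot":[0,0,0],"claw":0.47}]'
cat > look.py <<'E'
import sys,numpy as np,cv2
from cell import eyes,sense
from h import *
np.set_printoptions(precision=4,suppress=True)
n,tag=sys.argv[1],sys.argv[2];c0=tuple(map(float,sys.argv[3:5]))
m=eyes.camera_model(n);p,d=eyes.read_camera(n);p=np.ascontiguousarray(p[:,:,::-1])
cv2.imwrite(f'pics/{tag}.png',p); np.save(f'pics/{tag}d.npy',d)
mm=dict(K=np.array(m['intrinsics']),R=np.array(m['R']),t=np.array(m['t']))
o=measure(n,p,mm,tag+'_top',c0=c0)
a,b=o['edge'][:2];th=np.arctan(a);ex=np.array([np.cos(th),np.sin(th)]);ey=np.array([-ex[1],ex[0]])
o0=np.array([.555,a*.555+b])
f=lambda P:np.c_[(P-o0)@ex,(P-o0)@ey]*1000
bx=np.array(o['box']);e=[bx[(i+1)%4]-bx[i] for i in range(4)];L=max(e,key=np.linalg.norm)
if L@ey<0:L=-L
print('edge deg',np.degrees(th),'pts',o['edge'][2:],'size',o['size'])
print('plate yaw rel edge',np.degrees(np.arctan2(-(L@ex),L@ey)),'centre',f(np.array([o['c']])),'corners',f(bx).tolist())
if len(o['holes']): print('holes',f(o['holes']))
s=sense();print('tcp stand',f(np.array([s['tcp_pos'][:2]])),'clock',s['clock'])
E
python3 look.py side side4 .555 -.075
```

```text
clock: 6.6
tcp_pos: [0.5928, 0.0381, 0.2937]
tool_rot: [-180.0, 0.0, -10.8]
wrist_force: [0.7, 2.1, -1.2]
gripper_width: 0.467
clock: 7.02
tcp_pos: [0.59, 0.0234, 0.2937]
tool_rot: [-180.0, 0.0, -10.8]
wrist_force: [0.4, 2.4, -0.6]
gripper_width: 0.47
edge deg -10.93257505224272 pts (np.int64(130), 156, np.float64(0.0002389880474651006)) size [0.0999 0.1633]
plate yaw rel edge -13.729349182703183 centre [[-9.9188 77.6303]] corners [[-77.80286459825386, 10.140126530619964], [-39.0349471247564, 168.8191731523633], [57.96532726172128, 145.12044953759417], [19.19741544034444, -13.55862634559055]]
holes [[  3.9193  11.8692]
 [-54.0751  26.6032]
 [ 13.9456  50.5692]
 [-44.3447  64.8386]
 [ 23.5421  88.8693]
 [-34.3894 103.6228]
 [ 33.6353 127.7691]]
tcp stand [[  1.7174 175.2032]] clock 7.0667
```

```bash
python3 -c "
import cv2;p=cv2.imread('pics/side4.png');cv2.imwrite('pics/side4c.png',cv2.resize(p[130:270,200:340],None,fx=4,fy=4,interpolation=cv2.INTER_CUBIC))"
```

```text
(no output)
```

View pics/side4c.png

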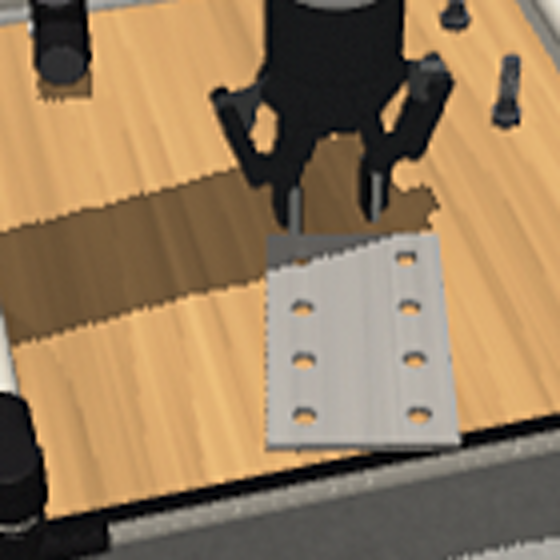

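Squaring is going slower than hoped: -16.7° to -13.7° over 25 mm of push, because the plate's centre sits left of the gripper and the lever is short. Rather than use up the remaining travel, I'll square it from the side. I'll put the left fingertip outside the +x side near the rear corner and push it towards -x.

```bash

python3 -m creep '[{"translation":[0,-0.006,0],"delta_rot":[0,0,0],"claw":0.47},{"translation":[0,0,-0.01],"delta_rot":[0,0,0],"claw":0.47},{"translation":[0,0,-0.01],"delta_rot":[0,0,0],"claw":0.47},{"translation":[0.03,0,0],"delta_rot":[0,0,0],"claw":0.47},{"translation":[0.03,0,0],"delta_rot":[0,0,0],"claw":0.47}]'
python3 -m creep '[{"translation":[0.031,0,0],"delta_rot":[0,0,0],"claw":0.47},{"translation":[0,0.025,0],"delta_rot":[0,0,0],"claw":0.47},{"translation":[0,0.025,0],"delta_rot":[0,0,0],"claw":0.47},{"translation":[0,0,0.008],"delta_rot":[0,0,0],"claw":0.47},{"translation":[0,0,0],"delta_rot":[0,0,0],"claw":0.47}]'
python3 look.py side side5 .54 -.075
 python3 -c "
import cv2;p=cv2.imread('pics/side5.png');cv2.imwrite('pics/side5c.png',cv2.resize(p[130:270,200:370],None,fx=4,fy=4,interpolation=cv2.INTER_CUBIC))"
```

```text
clock: 7.48
tcp_pos: [0.6507, 0.0186, 0.3162]
tool_rot: [-179.9, -0.1, -10.8]
wrist_force: [0.5, -0.4, 0.5]
gripper_width: 0.472
clock: 7.9
tcp_pos: [0.6708, -0.039, 0.3058]
tool_rot: [179.9, 0.0, -11.0]
wrist_force: [-0.3, 0.4, 0.4]
gripper_width: 0.47
edge deg -10.936215491660889 pts (np.int64(128), 156, np.float64(0.00027093775666806)) size [0.0998 0.1207]
plate yaw rel edge -13.747117327502009 centre [[-14.9537  56.0273]] corners [[-77.79138705265242, 9.251031004673592], [-49.09965368352332, 126.53002460384968], [47.88393147509173, 102.80344317164378], [19.19228588920925, -14.475533465592875]]
holes [[  4.1385  10.8935]
 [-53.8787  25.4776]
 [ 14.0236  49.1652]
 [-44.2455  63.9676]
 [ 23.8112  87.9962]]
tcp stand [[ 92.7344 131.8987]] clock 7.95
```

View pics/side5c.png

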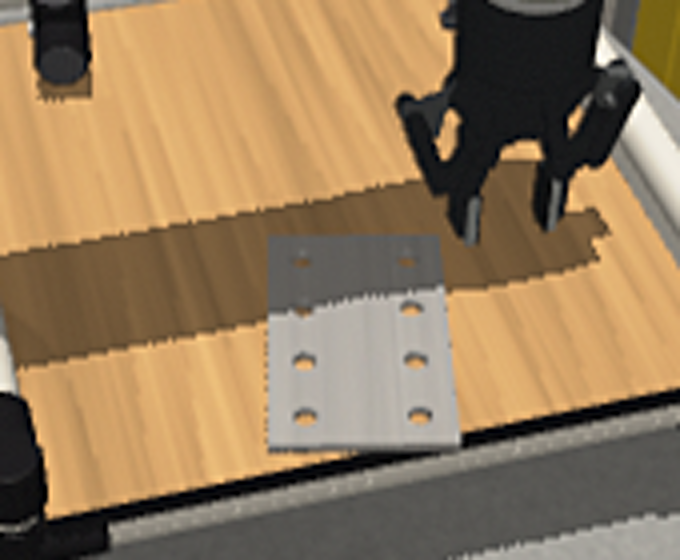

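The left fingertip at crop (465,240) is clear of the plate's rear-right side at (445,240). I'll lower and push towards -x.

```bash

python3 -m creep '[{"translation":[0,0,0.006],"delta_rot":[0,0,0],"claw":0.47},{"translation":[0,0,0.006],"delta_rot":[0,0,0],"claw":0.47},{"translation":[0,0,0],"delta_rot":[0,0,0],"claw":0.47},{"translation":[-0.002,0,0],"delta_rot":[0,0,0],"claw":0.47},{"translation":[-0.003,0,0],"delta_rot":[0,0,0],"claw":0.47}]'
python3 -m creep '[{"translation":[-0.003,0,0],"delta_rot":[0,0,0],"claw":0.47},{"translation":[-0.003,0,0],"delta_rot":[0,0,0],"claw":0.47},{"translation":[-0.003,0,0],"delta_rot":[0,0,0],"claw":0.47},{"translation":[-0.003,0,0],"delta_rot":[0,0,0],"claw":0.47},{"translation":[-0.003,0,0],"delta_rot":[0,0,0],"claw":0.47}]'
python3 look.py side side6 .54 -.085
```

```text
clock: 8.37
tcp_pos: [0.6662, -0.0353, 0.2938]
tool_rot: [-180.0, -0.0, -10.8]
wrist_force: [-0.0, 0.4, 0.0]
gripper_width: 0.469
clock: 8.78
tcp_pos: [0.6514, -0.0327, 0.294]
tool_rot: [-180.0, -0.0, -10.8]
wrist_force: [2.5, -0.1, 0.6]
gripper_width: 0.475
edge deg -10.935518671051147 pts (np.int64(117), 156, np.float64(0.00024524136967846616)) size [0.1002 0.1195]
plate yaw rel edge -9.276125300366564 centre [[-19.2127  53.3729]] corners [[-78.30522873137788, 2.4699030295878948], [-59.03865082476125, 120.43207510294805], [39.87985760246187, 104.27588689095928], [20.613215519919358, -13.686267228497776]]
holes [[  3.3954   9.7387]
 [-55.5121  20.0659]
 [ 10.4704  49.5561]
 [-48.8186  59.1492]
 [ 17.4325  88.6796]]
tcp stand [[ 72.1411 132.4646]] clock 8.8333
```

```bash

python3 -m creep '[{"translation":[-0.003,0,0],"delta_rot":[0,0,0],"claw":0.47},{"translation":[-0.003,0,0],"delta_rot":[0,0,0],"claw":0.47},{"translation":[-0.003,0,0],"delta_rot":[0,0,0],"claw":0.47},{"translation":[-0.003,0,0],"delta_rot":[0,0,0],"claw":0.47},{"translation":[-0.003,0,0],"delta_rot":[0,0,0],"claw":0.47}]'
python3 look.py side side7 .54 -.085
```

```text
clock: 9.25
tcp_pos: [0.6365, -0.03, 0.2937]
tool_rot: [-180.0, -0.0, -10.8]
wrist_force: [2.3, 0.9, -0.0]
gripper_width: 0.473
edge deg -10.939629220194767 pts (np.int64(106), 156, np.float64(0.00022112931590315688)) size [0.1003 0.1188]
plate yaw rel edge -3.3958174911939842 centre [[-25.3677  48.3854]] corners [[-78.9673514642433, -7.956840268560715], [-71.92828341315807, 110.67091280011238], [28.232058232136055, 104.7276401898956], [21.192960920305556, -13.900118534500693]]
holes [[  1.6725   7.7541]
 [-57.8506  11.7767]
 [  4.3429  47.6552]
 [-55.0795  51.551 ]
 [  7.5805  87.4025]
 [-52.5774  91.4323]]
tcp stand [[ 57.035  132.3548]] clock 9.3
```

```bash

python3 -m creep '[{"translation":[-0.003,0,0],"delta_rot":[0,0,0],"claw":0.47},{"translation":[-0.003,0,0],"delta_rot":[0,0,0],"claw":0.47},{"translation":[-0.002,0,0],"delta_rot":[0,0,0],"claw":0.47},{"translation":[0,0,0],"delta_rot":[0,0,0],"claw":0.47},{"translation":[0,0,0],"delta_rot":[0,0,0],"claw":0.47}]'
python3 look.py side side8 .53 -.085
```

```text
clock: 9.72
tcp_pos: [0.6286, -0.0287, 0.2935]
tool_rot: [180.0, 0.1, -10.8]
wrist_force: [0.2, -0.2, 0.1]
gripper_width: 0.47
edge deg -10.941151967593779 pts (np.int64(106), 156, np.float64(0.0002525659598167915)) size [0.3069 0.1364]
plate yaw rel edge 89.95777935461541 centre [[-12.9382  38.3227]] corners [[-166.44729317898734, -29.779875844040316], [-166.34676524801284, 106.65133638814054], [140.57098616583286, 106.42519552646596], [140.47049315195417, -30.006040309808988]]
holes [[  0.9416   6.5251]
 [-58.9884   6.9739]
 [  1.0589  46.3238]
 [-58.6232  46.9521]
 [  1.586   86.4277]
 [-58.3158  86.6225]]
tcp stand [[ 49.4802 131.9968]] clock 9.7667
```

```bash
python3 -c "
import cv2;p=cv2.imread('pics/side8.png');cv2.imwrite('pics/side8c.png',cv2.resize(p[130:270,200:370],None,fx=4,fy=4,interpolation=cv2.INTER_CUBIC))"
```

View pics/side8c.png

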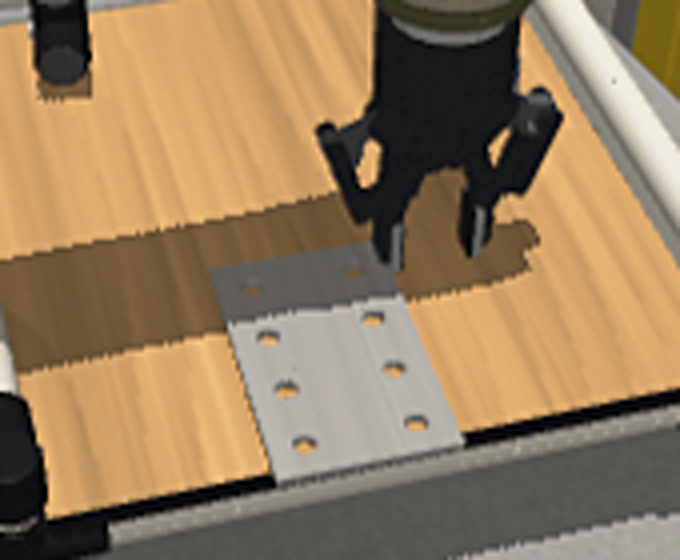

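The plate is now square within about 0.5°, with its hole rows at y ≈ 6.7, 46.6 and 86.5 mm, so it needs about 27 mm more. I'll move behind it, centred at sx ≈ -29, for a straight push with both fingers.

```bash

python3 -m creep '[{"translation":[0.006,0,0],"delta_rot":[0,0,0],"claw":0.47},{"translation":[0,0,-0.01],"delta_rot":[0,0,0],"claw":0.47},{"translation":[0,0,-0.01],"delta_rot":[0,0,0],"claw":0.47},{"translation":[0,-0.025,0],"delta_rot":[0,0,0],"claw":0.47},{"translation":[0,-0.025,0],"delta_rot":[0,0,0],"claw":0.47}]'
python3 -m creep '[{"translation":[-0.028,0,0],"delta_rot":[0,0,0],"claw":0.47},{"translation":[-0.028,0,0],"delta_rot":[0,0,0],"claw":0.47},{"translation":[-0.028,0,0],"delta_rot":[0,0,0],"claw":0.47},{"translation":[0,0,0.01],"delta_rot":[0,0,0.03],"claw":0.47},{"translation":[0,0,0],"delta_rot":[0,0,0],"claw":0.47}]'
python3 look.py side side9 .52 -.11
 python3 -c "
import cv2;p=cv2.imread('pics/side9.png');cv2.imwrite('pics/side9c.png',cv2.resize(p[130:270,200:370],None,fx=4,fy=4,interpolation=cv2.INTER_CUBIC))"
```

```text
clock: 10.18
tcp_pos: [0.6447, 0.0179, 0.3159]
tool_rot: [-180.0, -0.1, -11.1]
wrist_force: [0.3, 0.7, -0.9]
gripper_width: 0.473
clock: 10.6
tcp_pos: [0.5609, 0.0356, 0.3038]
tool_rot: [-179.9, 0.0, -10.9]
wrist_force: [0.9, 1.0, -0.3]
gripper_width: 0.472
edge deg -10.94505174508677 pts (np.int64(106), 156, np.float64(0.00023623702683325855)) size [0.3069 0.1795]
plate yaw rel edge -89.91900525189003 centre [[-13.0893  59.823 ]] corners [[-166.41927127397122, -30.134856227066784], [-166.67295961936168, 149.34704172743486], [140.24071724278556, 149.7809028725086], [140.4943706694737, -29.70097148027557]]
holes [[  0.993    6.5192]
 [-58.994    6.9538]
 [  1.0882  46.362 ]
 [-58.6253  46.9208]
 [  1.6096  86.4157]
 [-58.2468  86.6598]
 [  2.1607 126.5085]
 [-58.1647 126.9105]]
tcp stand [[-28.3556 182.2298]] clock 10.65
```

View pics/side9c.png

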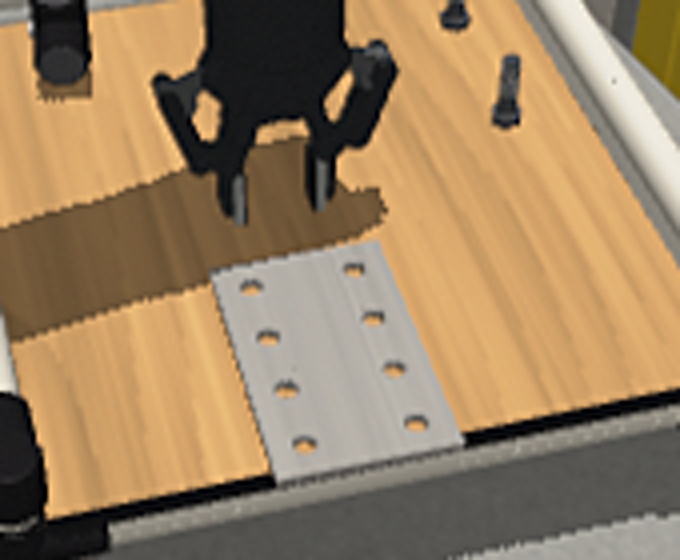

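Both tips, at (235,220) and (320,205) in the crop, sit behind the rear edge and centred on it. I'll lower and push.

```bash

python3 -m creep '[{"translation":[0,0,0.005],"delta_rot":[0,0,0],"claw":0.47},{"translation":[0,0,0.005],"delta_rot":[0,0,0],"claw":0.47},{"translation":[0,0.004,0],"delta_rot":[0,0,0],"claw":0.47},{"translation":[0,0.004,0],"delta_rot":[0,0,0],"claw":0.47},{"translation":[0,0.004,0],"delta_rot":[0,0,0],"claw":0.47}]'
python3 -m creep '[{"translation":[0,0.003,0],"delta_rot":[0,0,0],"claw":0.47},{"translation":[0,0.003,0],"delta_rot":[0,0,0],"claw":0.47},{"translation":[0,0.003,0],"delta_rot":[0,0,0],"claw":0.47},{"translation":[0,0.003,0],"delta_rot":[0,0,0],"claw":0.47},{"translation":[0,0.003,0],"delta_rot":[0,0,0],"claw":0.47}]'
python3 -m creep '[{"translation":[0,0.003,0],"delta_rot":[0,0,0],"claw":0.47},{"translation":[0,0.003,0],"delta_rot":[0,0,0],"claw":0.47},{"translation":[0,0.003,0],"delta_rot":[0,0,0],"claw":0.47},{"translation":[0,0.003,0],"delta_rot":[0,0,0],"claw":0.47},{"translation":[0,0.003,0],"delta_rot":[0,0,0],"claw":0.47}]'
python3 look.py side side10 .52 -.12
 python3 -c "
import cv2;p=cv2.imread('pics/side10.png');cv2.imwrite('pics/side10c.png',cv2.resize(p[130:270,200:370],None,fx=4,fy=4,interpolation=cv2.INTER_CUBIC))"
```

```text
clock: 11.07
tcp_pos: [0.5596, 0.0226, 0.2936]
tool_rot: [180.0, 0.0, -11.0]
wrist_force: [0.6, -0.4, -0.2]
gripper_width: 0.466
clock: 11.48
tcp_pos: [0.5566, 0.0091, 0.2939]
tool_rot: [-179.9, -0.0, -11.0]
wrist_force: [0.4, 3.2, 0.5]
gripper_width: 0.467
clock: 11.9
tcp_pos: [0.5537, -0.0062, 0.2938]
tool_rot: [-180.0, -0.0, -11.0]
wrist_force: [0.8, 3.3, 0.8]
gripper_width: 0.47
edge deg -10.93572930001092 pts (np.int64(106), 156, np.float64(0.00023761154781375889)) size [0.3067 0.1519]
plate yaw rel edge -88.02365103967985 centre [[-15.1056  41.6851]] corners [[-165.73079679561462, -39.51049427726488], [-170.96955247242127, 112.30443250065092], [135.5195346466741, 122.88063996379556], [140.75841867546453, -28.934322721454553]]
holes [[  2.3065 -11.8835]
 [-57.7548 -11.877 ]
 [  1.9555  27.1411]
 [-58.0096  26.862 ]
 [  2.1814  67.0438]
 [-57.9645  66.9844]]
tcp stand [[-28.3066 139.2921]] clock 11.95
```

View pics/side10c.png

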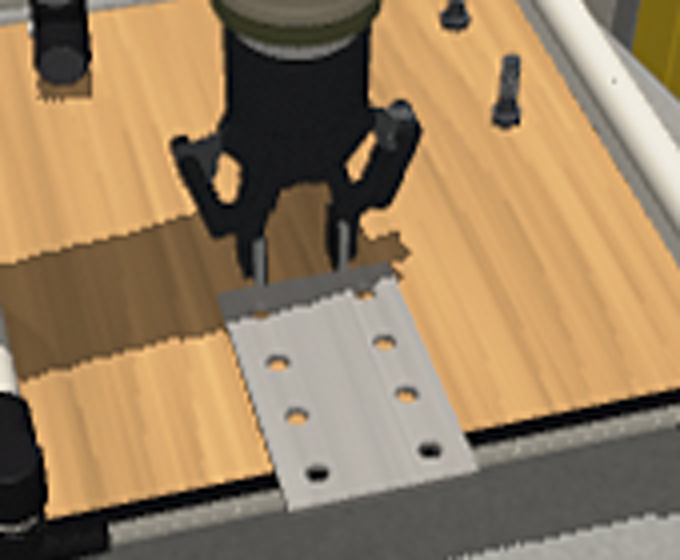

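The rows read y ≈ 27 and 67, so the plate centre is at 47 mm. The window is 26–54 mm and I'm aiming for 40, so I'll push 7 mm more and then back off.

```bash

python3 -m creep '[{"translation":[0,0.003,0],"delta_rot":[0,0,0],"claw":0.47},{"translation":[0,0.002,0],"delta_rot":[0,0,0],"claw":0.47},{"translation":[0,0.002,0],"delta_rot":[0,0,0],"claw":0.47},{"translation":[0,0,0],"delta_rot":[0,0,0],"claw":0.47},{"translation":[0,0,0],"delta_rot":[0,0,0],"claw":0.47}]'
python3 -m creep '[{"translation":[0,-0.005,0],"delta_rot":[0,0,0],"claw":0.47},{"translation":[0,-0.02,0],"delta_rot":[0,0,0],"claw":0.47},{"translation":[0,0,-0.03],"delta_rot":[0,0,0],"claw":0.47},{"translation":[0,0,-0.04],"delta_rot":[0,0,0],"claw":0.47},{"translation":[0,0,-0.04],"delta_rot":[0,0,0],"claw":0.47}]'
python3 look.py side side11 .52 -.12
python3 look.py scene scene11 .52 -.12
python3 -c "
import cv2
p=cv2.imread('pics/side11.png');cv2.imwrite('pics/side11c.png',cv2.resize(p[130:280,190:370],None,fx=4,fy=4,interpolation=cv2.INTER_CUBIC))
p=cv2.imread('pics/scene11.png');cv2.imwrite('pics/scene11c.png',cv2.resize(p[130:330,160:420],None,fx=3,fy=3,interpolation=cv2.INTER_CUBIC))"
```

```text
clock: 12.37
tcp_pos: [0.5523, -0.0133, 0.2937]
tool_rot: [180.0, -0.0, -11.0]
wrist_force: [1.1, 1.6, 1.8]
gripper_width: 0.477
clock: 12.78
tcp_pos: [0.5567, 0.0118, 0.4041]
tool_rot: [179.9, 0.1, -11.0]
wrist_force: [1.4, 0.4, 0.6]
gripper_width: 0.47
edge deg -10.942952082489281 pts (np.int64(106), 156, np.float64(0.00022313646850377625)) size [0.3069 0.163 ]
plate yaw rel edge 89.9195018632872 centre [[-12.8934  40.7529]] corners [[-166.46720249813214, -40.54140387919206], [-166.23817017865048, 122.47844159550179], [140.6804573672836, 122.04723367572318], [140.45139578738468, -40.97261745639084]]
holes [[  2.1103  19.868 ]
 [-57.8466  19.6596]
 [  1.9917  59.2528]
 [-57.9698  59.7375]
 [  2.2165  99.307 ]
 [-57.5141  99.5486]]
tcp stand [[-27.216  157.7878]] clock 12.8333
edge deg -10.816459182046984 pts (np.int64(100), 156, np.float64(0.0003797764782126185)) size [0.5615 0.5995]
plate yaw rel edge -79.18354081795302 centre [[ 12.2983 174.0892]] corners [[-334.8126440510376, 393.5990389859574], [254.03626877419555, 506.10329862206515], [359.4093126957772, -45.4207286014749], [-229.4396001294559, -157.92498823758262]]
holes [[ 5.0631 63.9786]]
tcp stand [[-26.4486 156.277 ]] clock 12.8833
```

View pics/side11c.png

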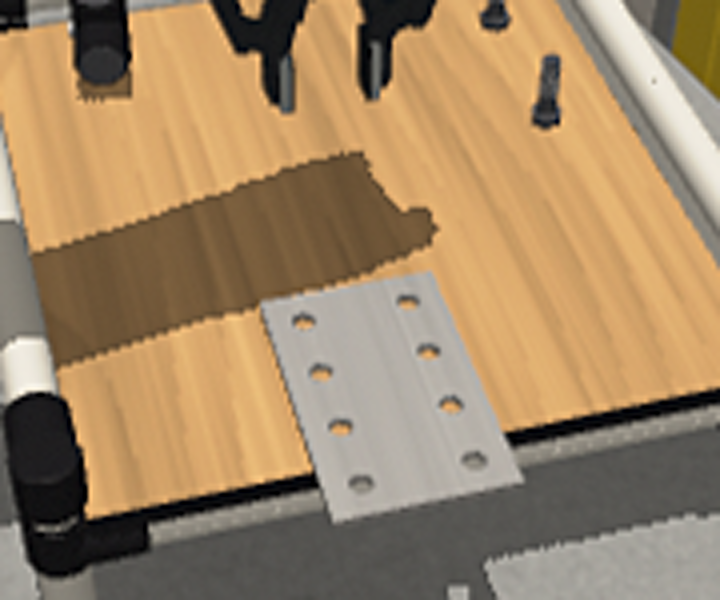

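View pics/scene11c.png

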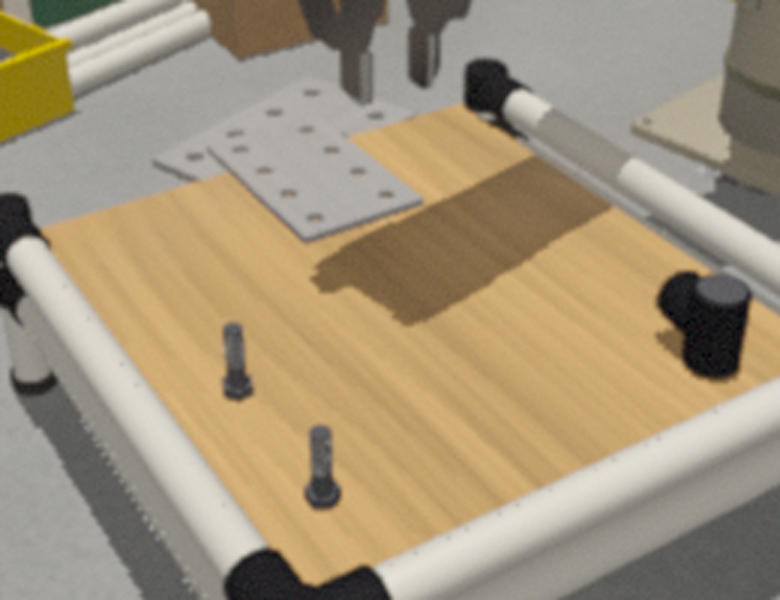

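Both views show the front row over open air, the second row over wood, and the bolts and tee standing. I'll check flatness from the depth I already have before handing in.

```bash
python3 - <<'E'
import numpy as np
from h import *
for n in ('side','scene'):
    m=np.load(f'pics/{n}0m.npz');d=np.load(f'pics/{n}11d.npy')
    P,u,v=cloud(d,m['K'],m['R'],m['t'])
    a=np.radians(-10.93);ex=np.array([np.cos(a),np.sin(a)]);ey=np.array([-ex[1],ex[0]])
    q=P[:,:2]-[.555,-.149];X=q@ex+.028;Y=q@ey-.0396
    k=(abs(X)<.045)&(abs(Y)<.074)&(P[:,2]>.1)&(P[:,2]<.15)
    A=np.c_[X[k],Y[k],np.ones(k.sum())]
    w=np.ones(k.sum(),bool)
    for _ in range(4):
        c=np.linalg.lstsq(A[w],P[k,2][w],rcond=None)[0]; w=abs(A@c-P[k,2])<.003
    print(n,k.sum(),'slope deg',np.degrees(c[:2]),'z',c[2])
E
```

```text
side 2163 slope deg [-0.08960986  0.00242206] z 0.12643136143382136
scene 1270 slope deg [-0.05732245 -0.02790162] z 0.1255598522415082
```

```bash
python3 -c "
from cell import env,sense
print(env.finish_job(), sense()['clock'])"
```

```text
the job is handed in; nothing more can be done
the job is handed in; nothing more can be done
```

The plate is in position and the job is handed in, at about 13 s of the 38 s allowed.

**What I did:** I pushed the rear edge with two part-open fingertips, but this squared the plate only slowly, from -16.7° to -13.7° over about 25 mm. I then pushed the rear of its +x side to square it, and finished with a straight two-finger push before lifting the gripper clear. The plate was only pushed, with contact forces of about 3 N. When lowering I touched the board once to find its height, at about 5 N.

**Last checks, from the side camera:**
- **Position:** the plate's centre is 39.6 mm inside the edge. The front holes are centred about 20 mm outside it, and the second row about 20 mm inside, so each 6 mm-radius hole clears the edge by about 14 mm.
- **Squareness:** within about 0.3° of the edge.
- **Flatness:** tilt is under 0.1°, and the top face is 126 mm above the bench.
- **Other parts:** both bolts and the pipe tee are still standing, judged from the pictures only.

**Disagreements:** in the final pictures my automatic outline of the plate failed in both cameras, because it merged with the grey bench. The position and squareness therefore come from the hole centres. The one hole the scene camera measured lies about 4–5 mm farther in than the side camera puts it, which is well within the 14 mm clearance.

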